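# Fresh chalk from the slant box

## Robot

A 7-joint arm with a two-finger parallel gripper is mounted at the origin on the work surface. World frame = base frame: x ahead of the robot, y to its left, z up, the work surface at z = 0. Lengths are in m, angles in rad, forces in N, time in s.
With the tool pointing down it reaches from about 0.425 to 0.925 m from the base axis. Payload 6.8 kg.
Tool frame: the origin (TCP) lies on the mounting face of the last link; the fingertips stand 173 mm ahead of it and the grasp point (between the pads) lies 155 mm ahead of it; z points along the fingers, y is the line along which they close (so a half turn about z gives the same grasp; the last joint's range is limited). The gripper opens to 85 mm and grips with 20 to 120 N. Pads are 22 mm wide; open, the fingers measure 114 mm over their backs; the gripper's body (76 mm by 85 mm) begins 54 mm behind the grasp point. The pads swing forward as they close: fully open they stand 13 mm farther back than shut.
Start: joints at [-1.22, 0.477, 0.022, 1.555, -0.011, 1.109, -0.083], TCP at [0.299, 0.605, 0.405] pointing down, gripper open.
Joint ranges: [-2.96, 2.96], [-0.34, 2.1], [-1.41, 1.46], [0.24, 2.44], [-1.37, 4.51], [0.17, 1.92], [-2.96, 2.96]. Speed limits (rad/s): [2.39, 2.39, 3.14, 3.14, 3.14, 3.14, 3.14].

## Interface

Orientations are given as a rotation vector (axis times angle).
In Python, from bench import r gives the robot as it stands.
- The arm moves only by the tool carry_out, never from a script. Its argument "moves" is a list of rows, each a list of 5 numbers: the shift along the tool's x, y, z in m, then the turn about the tool's z in rad, then the finger opening in m, from 0 to 0.0854. In form: [[dx, dy, dz, roll, claw], ...]. A call has exactly 8 rows; each row is the pose to reach, as a shift and turn from the pose commanded when the call began, along the tool's axes at that moment; what a row does not reach only later rows make up. A row lasts 1/10 s, in which the tool goes at most 50 mm and 8.59 degrees, less where a joint would pass 70% of its speed; a pose out of reach is approached as far as the arm can. A call with a gripper value outside its range is refused whole. The fingers move at their own pace and stop on an object; "force" is the grip in N (left out, the last holds). Time passes only in rows, so rows that repeat a pose let the fingers close, or fill a call up. It gives the time, the measured TCP pose, the force, the opening and the grip force at its end, in the units of the state.
- r.get_obs(): the state, without advancing time (a new reading comes with each control period).
- r.grab_frame(name): name is "scene" or "side" or "wrist"; returns the picture (420x560x3 uint8, red, green, blue); there is no depth.
- r.calibration(name): a dict with "fx", "fy", "cx", "cy" (pixels), "rvec" (rotation vector, rad) and "tvec" (3), from world to camera coordinates, as OpenCV has them. Camera axes: x right, y down, z forward; pixel columns grow to the right and rows downward; lengths in m; the calibration is good to about 2 mm. A picture is of the moment at which its call begins: read the wrist's pose just before it. calibration takes no time and is no camera call; for the wrist camera it gives the pose at the moment of the call.
- r.hand_in(): hands the job in; it is judged then, once.
The state is a dict: "clock": time; "joints": joint angles; "qvel": joint speeds; "tau": joint torques, N m; "tcp_pos": TCP position; "orientation": TCP orientation; "contact_force": force on the tool from outside, world axes, zero at the start; "moment": the same for the moment, N m; "grip_width": finger opening in m; "gripper_force": force on a finger pad.
Only numpy, scipy, OpenCV 4.12 (cv2) and the standard library are available. Lean on these libraries where they do the work, as an engineer would, in place of code of your own. Each camera call takes 0.05 s, during which the arm holds its last target. There are 200 camera calls.

## Task

Get the fresh cube of cue chalk out of the closed chalk box on the slanted stand: take the lid by its pull, raise its lower end over the stop lip without forcing it, slide it down out of its grooves and lay it flat on the counter, pull upwards. Then lift the chalk out and set it upright, chalk face up, inside the small tray beside the worn piece. Set both things down rather than dropping them, and leave everything else standing where it is.

Things in the scene. Friction and masses are not known exactly. Their poses are not given: they have to be found in the camera images.
- stand: Dark wooden slant stand, fixed to the counter, 176 mm wide (y). Origin on the counter under the middle of the box's underside; x level, pointing uphill, away from the low side, y across, z up. Its 204 x 176 mm top board slopes at 30 degrees, low side towards the robot; the ledge at the board's low edge stays well below the lid.
- box: Wooden chalk box fixed on the stand's slope, outside 166 (x) x 132 (y) x 52 mm, inside 150 x 112 mm, floor 6 mm thick. Origin at the middle of its underside, 120 mm over the counter; x up the slope, y across, z square to the slope (30 degrees from vertical, leaning to the low side). Its lid lies in grooves along both sides. A round tip shaper, a block and a file are fixed inside.
- lip (a point): Middle of the top of the stop lip (box x -80, z 42 mm). The lower end wall, box x -83 to -77 mm, rises 4 mm above the groove floors: this lip holds the closed lid's end. The lid's end must be raised over it, then the lid rides out on it down the slope.
- groove_l (a point): Lower end of the top strip of the +y groove, at the groove floor (box x -32, y 58.5, z 38 mm). Groove floors lie at box z 38 mm; the top strips, at z 47.5 to 52.5 mm, cover the lid's edges where |y| > 51 mm, from here to the upper end only. The 5 mm lid thus has 4.5 mm of play under them; its lower end can be raised 6 mm at most. Its back edge is out of the strips after 105 mm of travel.
- groove_r (a point): The same point of the -y groove (box x -32, y -58.5, z 38 mm).
- row (a point): Middle of the chalk's row on the box floor (box x -7.5, y 0, z 6 mm), between two cross battens 8 mm high that span the box at x -25 to -19 and x 9 to 15 mm.
- lid: Loose flat light-wood lid, 149 (x) x 117 (y) x 5 mm, about 110 g, at the start closed in the box: same axes as the box, lower end against the lip, side play 2.5 mm each side. Origin at the centre of its underside, z out of its top. It carries one pull: a wooden bar 14 (x) x 96 (y) mm, 16 mm high over the lid's top, centred at x = -50 mm, 24.5 mm from the lower end.
- pull (a point): Centre of the top face of the lid's pull bar (lid x -50, y 0, z 21 mm).
- lid_end (a point): Middle of the lid's lower end, underside edge (lid x -74.5 mm).
- lid_back (a point): Middle of the lid's upper (back) end, underside edge (lid x +74.5 mm).
- chalk: Loose fresh cube of cue chalk, 23 mm each way, about 20 g, blue with a darker paper wrap and a dished chalk face on top. Origin at the centre of its underside, z out of its chalk face. It lies face up on the box floor between the two battens, resting against the lower one, sides parallel to the box, up to 16 mm left or right of the middle; hidden until the lid is off.
- tray: Shallow dark wooden tray fixed to the counter, outside 160 (x) x 120 (y) x 14 mm, walls 5 mm, floor 5 mm thick. Origin at the centre of its underside. The +x half holds the worn chalk; the half towards -x is empty. Tray and stand are on opposite sides of the line straight ahead of the robot, either way round; the counter between them, 200 mm wide, is clear.
- stub: Loose worn piece of chalk, 23 x 23 x 12 mm, lying in the tray 42 to 50 mm from the middle towards the tray's +x end. Leave it there. Origin at the centre of its underside.
- can: Bystander: plain drink can, 66 mm across, 122 mm high. Origin at the centre of its underside.
- tumbler: Bystander: glass tumbler, 80 mm across, 100 mm high. Origin at the centre of its underside.
- cards: Bystander: boxed deck of cards lying flat, 90 x 64 x 18 mm. Origin at the centre of its underside.
- dicecup: Bystander: brown dice cup, 74 mm across, 95 mm high. Origin at the centre of its underside.
- brush: Bystander: table brush lying bristles down, 200 x 34 x 34 mm with a 90 mm handle stub on its +x end. Origin under the middle of the bristles.
Not all that is in view belongs to the job. Several things have the shape of the lid; the one meant has the colours described above.

How it is judged:
On the way, in this order (a step that is already met when the one before it is completed fails the run):
1. the lid's lower end is raised above the stop lip while the lid is still in its grooves (z of lid_end in the frame of box above 0.0415 m and x of lid_back in the frame of box above 0.01 m), for 0.1 s.
2. the lid has slid down out of the grooves, its back edge past the ends of the top strips (x of lid_back in the frame of box below -0.034 m), for 0.1 s.
3. the lid lies flat on the counter, pull upwards, let go and at rest (height (world z) of lid below 0.006 m and angle between lid's own z axis and vertical below 0.06 rad and linear speed of lid below 0.02 m/s and contact force between the fingers and lid below 0.1 N), for 0.2 s.
At the end, for the whole second after the job is handed in: The lid lies flat on the counter (underside within 6 mm of it, tilt below 0.06 rad), pull upwards; the fresh chalk stands on the tray's floor inside its rim, chalk face up (tilt below 0.12 rad), at rest (height (world z) of lid below 0.006 m and angle between lid's own z axis and vertical below 0.06 rad and linear speed of each of lid, chalk below 0.02 m/s and x of chalk in the frame of tray between -0.064 and 0.064 m and y of chalk in the frame of tray between -0.044 and 0.044 m and height (world z) of chalk below 0.009 m and angle between chalk's own z axis and vertical below 0.12 rad); the robot touches nothing.
It fails at once if the lid is forced: more than 80 N between lid and box (contact force between lid and box above 80 N).
It fails at once if the lid is dropped: moving faster than 0.7 m/s (a fall of 25 mm) out of the fingers (contact force between the fingers and lid below 0.02 N and linear speed of lid above 0.7 m/s).
It fails at once if the chalk is dropped: moving faster than 0.7 m/s (a fall of 25 mm) out of the fingers (contact force between the fingers and chalk below 0.02 N and linear speed of chalk above 0.7 m/s).
It fails at once if a bystander is moved by more than 30 mm (distance of any of stub, can, tumbler, cards, dicecup, brush from where it was at the start of the episode above 0.03 m).
It also fails if it takes over 61 s, if anything falls off the work surface, if the arm or the gripper's body presses on something with over 40 N, if the wrist force passes 120 N, or if a joint passes its speed limit or range.

## Working session

There is one attempt and no reset: what is moved stays moved. The work goes in short steps, Python scripts to look and compute and a tool call to move; the robot and the scene stay as the last step left them, time stands still between calls to the robot, and variables do not carry over. Pictures are saved under pics/ and viewed, at most 10 in all, crops included, and the job is handed in when it is done.

Besides the shell and the picture viewer there is one more tool, called after "Request:" by a JSON object that holds its "method" and its "body", one argument or row to a line. carry_out: Moves the arm, as the interface text tells. Its arguments: {"type":"object","properties":{"moves":{"type":"array","items":{"type":"array","items":{"type":"number"}}},"force":{"type":"number"}},"required":["moves"]}

```bash
ls; mkdir -p pics
python3 - <<'E'
from bench import r
import cv2,numpy as np
o=r.get_obs();print(o)
for n in("scene","side"):
    cv2.imwrite(f"pics/{n}0.png",r.grab_frame(n)[:,:,::-1]);c=r.calibration(n);print(c)
    R=cv2.Rodrigues(np.array(c["rvec"],float))[0];print(-R.T@np.array(c["tvec"]))
E
```

```text
pics
{'clock': 0.0, 'joints': array([-1.22008525,  0.47782476,  0.02232712,  1.55645024, -0.01153893,
        1.10930298, -0.08307843]), 'qvel': array([-8.34053612e-05,  1.11779600e-03, -1.03734221e-03,  1.11089485e-03,
        4.26019374e-04,  3.37609981e-04, -1.01299610e-03]), 'tau': array([ 8.91400396e-04, -5.96455944e+01,  1.60799704e+00, -2.81196356e+01,
        1.23027698e-02,  9.35557997e-03, -7.02034527e-05]), 'tcp_pos': array([0.29880527, 0.60495475, 0.40370914]), 'orientation': array([-7.14262963e-01, -3.05898294e+00,  2.87306893e-03]), 'contact_force': array([-0.18733398,  0.79679709,  0.04219682]), 'moment': array([ 0.06322332,  0.03531118, -0.05099026]), 'gripper_force': 0.0, 'grip_width': 0.08538249759353725}
{'fx': 397.0822673119501, 'fy': 397.0822673119501, 'cx': 276.2001797806081, 'cy': 208.26889353910516, 'rvec': array([ 1.3880031 ,  1.90033809, -1.001     ]), 'tvec': array([ 0.12337087, -0.12385647,  1.55509119])}
[1.34450186 0.26827796 0.7544608 ]
{'fx': 480.9717387036483, 'fy': 480.9717387036483, 'cx': 276.73835710530614, 'cy': 203.17296243146785, 'rvec': array([ 2.4309374 , -0.2263546 ,  0.07172122]), 'tvec': array([-0.46036346,  0.15472618,  1.53444192])}
[ 0.30427587 -0.94296856  1.26831117]
```

View pics/scene0.png

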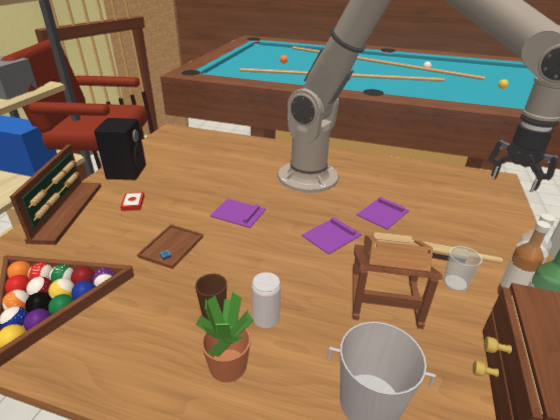

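View pics/side0.png

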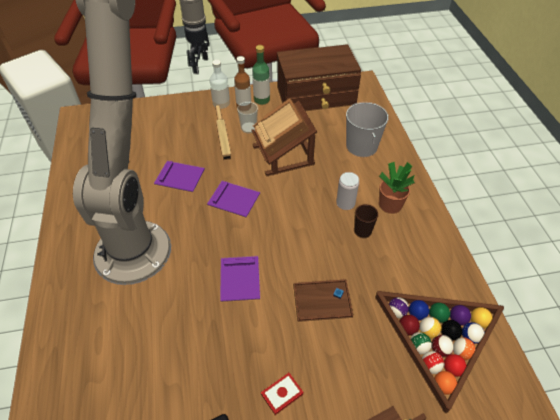

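The scene view shows the stand (about 395,275 px), the tray (170,246) with the worn stub (165,254), the can, the cup, the plant, and three purple decoy lids near the robot. The side view shows the stand at (285,135) with its light lid facing the robot, and the tray at (323,300).

```bash
cat > h.py <<'E'
from bench import r
import cv2,numpy as np
def cam(n,c=None):
    c=c or r.calibration(n)
    R=cv2.Rodrigues(np.array(c["rvec"],float))[0];t=np.array(c["tvec"],float)
    K=np.array([[c["fx"],0,c["cx"]],[0,c["fy"],c["cy"]],[0,0,1]])
    return K,R,t
def ray(C,px):
    K,R,t=C;return -R.T@t,R.T@np.linalg.inv(K)@np.r_[px,1.]
def onz(C,px,z):
    o,d=ray(C,px);return o+d*(z-o[2])/d[2]
def proj(C,P):
    K,R,t=C;return cv2.projectPoints(np.array(P,float).reshape(-1,3),cv2.Rodrigues(R)[0],t,K,None)[0][:,0]
def tri(C1,p1,C2,p2):
    P=[C[0]@np.c_[C[1],C[2]] for C in(C1,C2)]
    X=cv2.triangulatePoints(P[0],P[1],np.array(p1,float).reshape(2,1),np.array(p2,float).reshape(2,1))[:,0];return X[:3]/X[3]
def plan(target,roll=0):
    "world displacement -> tool axes shift"
    o=r.get_obs();T=cv2.Rodrigues(o["orientation"])[0];return T.T@(np.array(target)-o["tcp_pos"])
E
python3 - <<'E'
from h import *
S=cam("side");A=cam("scene")
print("box",onz(S,(280,128),.16),"tray side",onz(S,(323,300),.014),"tray scene",onz(A,(170,246),.014))
for p in [(180,177),(234,199),(240,279)]: print("purple",onz(S,p,.005))
a=cv2.imread("pics/side0.png")[80:190,190:350];b=cv2.imread("pics/scene0.png")[215:340,330:510]
cv2.imwrite("pics/c.png",np.vstack([cv2.resize(a,None,fx=3,fy=3)[:,:480],cv2.resize(b,(480,270))]))
print(cv2.Rodrigues(r.get_obs()["orientation"])[0].round(3))
E
```

```text
box [0.53893085 0.31340415 0.16      ] tray side [ 0.55221632 -0.28797584  0.014     ] tray scene [ 0.56508128 -0.28065213  0.014     ]
purple [0.16753141 0.29579184 0.005     ]
purple [0.34613754 0.1548053  0.005     ]
purple [ 0.32388898 -0.16709074  0.005     ]
[[-0.897  0.443 -0.001]
 [ 0.443  0.897 -0.002]
 [-0.    -0.002 -1.   ]]
```

View pics/c.png

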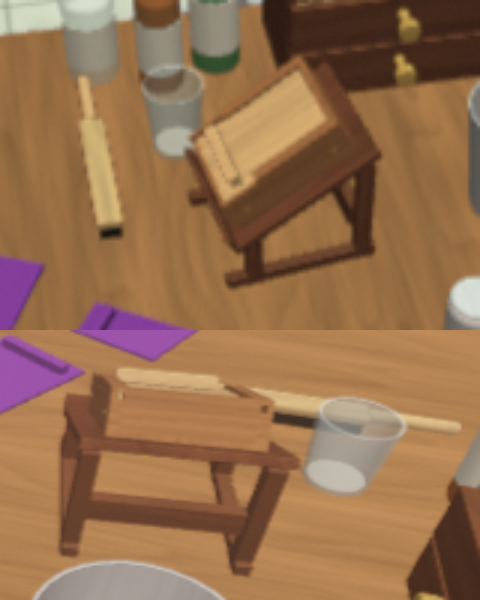

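The enlarged crops show the light lid with its pull at the low end, near (215,155) px in the upper crop. The tumbler stands close to the left of the stand and the brush is further left. I'll move over the box for a wrist view, with the roll turned along the slope.

Request:
{"method": "carry_out", "body": {
  "moves": [
    [-0.04, -0.027, -0.006, 0.08, 0.04],
    [-0.08, -0.055, -0.012, 0.17, 0.04],
    [-0.12, -0.08, -0.02, 0.26, 0.04],
    [-0.16, -0.11, -0.025, 0.35, 0.04],
    [-0.2, -0.14, -0.03, 0.44, 0.04],
    [-0.24, -0.17, -0.04, 0.52, 0.04],
    [-0.28, -0.195, -0.05, 0.6, 0.04],
    [-0.305, -0.21, -0.05, 0.67, 0.04]
  ],
  "force": 20
}}

```text
clock: 0.9
tcp_pos: [0.4814, 0.2776, 0.4561]
orientation: [1.69, 2.646, 0.002]
contact_force: [-0.4, 0.4, 0.2]
grip_width: 0.0397
gripper_force: 0.0
```

Run:
```python
from h import *
o=r.get_obs();print(o["clock"],o["tcp_pos"],o["grip_width"],o["joints"].round(2));T=cv2.Rodrigues(o["orientation"])[0];print(T.round(3))
C=cam("wrist");im=r.grab_frame("wrist");cv2.imwrite("pics/w1.png",im[:,:,::-1])
print(C,T.T@(-C[1].T@C[2]-o["tcp_pos"]))
```

```text
0.9 [0.4814133  0.27762833 0.45613374] 0.03965643133955635 [-0.87  0.23  0.28  1.8  -0.07  1.12 -0.13]
[[-0.421  0.907  0.002]
 [ 0.907  0.421  0.   ]
 [-0.001  0.002 -1.   ]]
(array([[344.99019384,   0.        , 279.49794609],
       [  0.        , 344.99019384, 211.689328  ],
       [  0.        ,   0.        ,   1.        ]]), array([[ 0.90727052,  0.42054402,  0.00171386],
       [ 0.40031335, -0.86485994,  0.30292986],
       [ 0.12887759, -0.27415326, -0.95301131]]), array([-0.55492424, -0.00799191,  0.44179854])) [0.07680971 0.0006037  0.03167429]
```

View pics/w1.png

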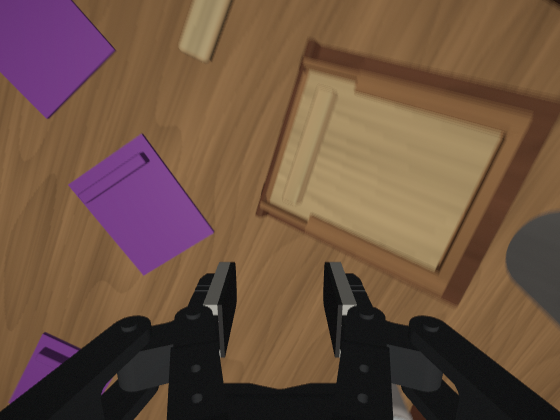

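The wrist view shows the light lid between (300,70) and (500,130)–(440,270). The pull bar runs from about (322,88) to (296,202). The fingertips appear about 8 mm thick. I'll enlarge it to read the corners.

Run:
```python
import cv2
im=cv2.imread("pics/w1.png")[30:230,250:380]
cv2.imwrite("pics/w1c.png",cv2.resize(im,None,fx=3,fy=3,interpolation=cv2.INTER_CUBIC))
```

```text
(no output)
```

View pics/w1c.png

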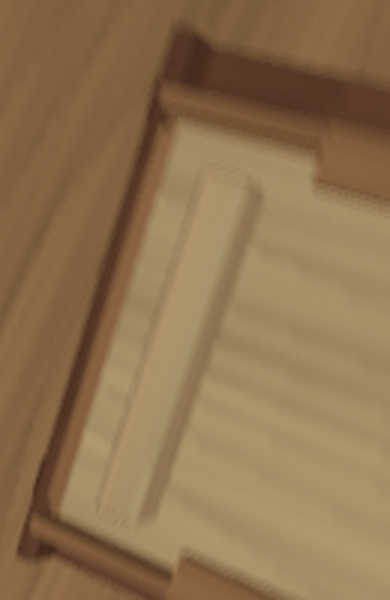

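The crop shows the bar top-face corners at crop (203,172), (248,182), (98,508) and (141,526). The strip ends are at (317,188) and (180,550). I'll fit the stand's x, y and yaw to these.

```bash
cat >> h.py <<'E'
def box2w(p,s):
    x,y,yaw=s;a=np.pi/6;p=np.atleast_2d(np.array(p,float))
    h=p[:,0]*np.cos(a)-p[:,2]*np.sin(a);z=.12+p[:,0]*np.sin(a)+p[:,2]*np.cos(a)
    return np.c_[x+h*np.cos(yaw)-p[:,1]*np.sin(yaw),y+h*np.sin(yaw)+p[:,1]*np.cos(yaw),z]
E
python3 - <<'E'
from h import *
from scipy.optimize import least_squares
R=np.array([[ 0.90727052,0.42054402,0.00171386],[0.40031335,-0.86485994,0.30292986],[0.12887759,-0.27415326,-0.95301131]]);t=np.array([-0.55492424,-0.00799191,0.44179854])
C=(np.array([[344.99,0,279.498],[0,344.99,211.689],[0,0,1]]),R,t)
P=np.array([[-59.5,48,59],[-45.5,48,59],[-59.5,-48,59],[-45.5,-48,59],[-32,51,52.5],[-32,-51,52.5]])/1e3
u=np.array([[203,172],[248,182],[98,508],[141,526],[317,188],[180,550]])/3+[250,30]
u=u-[.33,.33]
f=lambda s:(proj(C,box2w(P,s))-u).ravel()
q=least_squares(f,[.53,.31,.15]);print(q.x,q.fun.reshape(-1,2).round(1))
print("pull",box2w([-.0525,0,.059],q.x))
print(proj(C,box2w(np.array([[75,51,52.5],[75,-51,52.5],[75,51,43],[75,-51,43]])/1e3,q.x)))
E=cam("side");print("side lid corners",proj(E,box2w(np.array([[-77,58,43],[-77,-58,43],[72,-51,43],[72,51,43]])/1e3,q.x)))
E
```

```text
[0.55858467 0.33511096 0.1386638 ] [[ 0.4 -1.9]
 [ 1.6 -0.7]
 [-1.   0.9]
 [-1.4  1.2]
 [-1.1 -0.6]
 [ 1.5  1.8]]
pull [[0.48433789 0.32474912 0.1448455 ]]
[[509.82388578 134.63760934]
 [440.75219314 273.91685244]
 [508.31048412 135.66202407]
 [441.65336862 270.30704665]]
side lid corners [[255.98813947 127.32014715]
 [265.68105344 148.29715146]
 [300.60562527 122.46941345]
 [290.617949   104.58855155]]
```

Request:
{"method": "carry_out", "body": {
  "moves": [
    [0.01, 0.005, 0.015, 0.06, 0.03],
    [0.02, 0.01, 0.03, 0.12, 0.03],
    [0.03, 0.018, 0.045, 0.18, 0.03],
    [0.041, 0.023, 0.06, 0.24, 0.03],
    [0.041, 0.023, 0.075, 0.295, 0.03],
    [0.041, 0.023, 0.078, 0.295, 0.03],
    [0.041, 0.023, 0.078, 0.295, 0.03],
    [0.041, 0.023, 0.078, 0.295, 0.03]
  ],
  "force": 40
}}

```text
clock: 1.75
tcp_pos: [0.4829, 0.3286, 0.3773]
orientation: [2.051, 2.379, 0.001]
contact_force: [-0.3, -0.1, -0.9]
grip_width: 0.0299
gripper_force: 0.0
```

Run:
```python
from h import *
o=r.get_obs();T=cv2.Rodrigues(o["orientation"])[0];print(o["clock"],o["tcp_pos"],o["grip_width"]);print(T.round(3))
C=cam("wrist");im=r.grab_frame("wrist");cv2.imwrite("pics/w2.png",cv2.resize(im[:,:,::-1],(800,600),interpolation=cv2.INTER_CUBIC))
np.savez("w2.npz",K=C[0],R=C[1],t=C[2])
s=[.5586,.3351,.1387]
P=np.array([[-59.5,48,59],[-45.5,48,59],[-59.5,-48,59],[-45.5,-48,59],[-45.5,48,43],[-45.5,-48,43],[-32,51,52.5],[-32,-51,52.5]])/1e3
print((proj(C,box2w(P,s))*800/560).round(1))
S=cam("side");print("can",onz(S,(347,207),0),"cup",onz(S,(364,235),0),"tumbler",onz(S,(248,128),0))
```

```text
1.75 [0.48289167 0.328574   0.37733258] 0.029897247860772826
[[-0.147  0.989  0.001]
 [ 0.989  0.147  0.   ]
 [ 0.     0.001 -1.   ]]
[[385.9 229.5]
 [415.6 232.5]
 [385.8 431.5]
 [411.7 440. ]
 [433.3 227.3]
 [427.4 424. ]
 [453.4 225.8]
 [444.1 447.3]]
can [0.72209297 0.05023252 0.        ] cup [ 0.74392159 -0.0749241   0.        ] tumbler [0.44779176 0.51908438 0.        ]
```

View pics/w2.png

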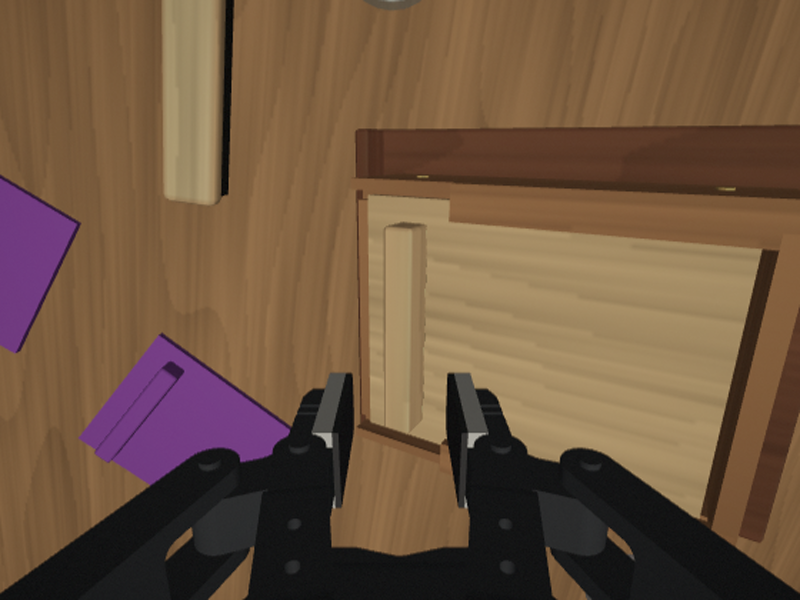

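The bar top corners read (385,229), (413,229), (385,427) and (409,433) px in the 800-px view, with strip ends at (449,222) and (441,445). These lie within about 1–2 mm of prediction. I'll refit and compute the approach.

Run:
```python
from h import *
from scipy.optimize import least_squares
d=np.load("w2.npz");C=(d["K"],d["R"],d["t"])
P=np.array([[-59.5,48,59],[-45.5,48,59],[-59.5,-48,59],[-45.5,-48,59],[-32,51,52.5],[-32,-51,52.5]])/1e3
u=np.array([[385,228],[413,229],[385,429],[409,435],[449,222],[441,445]])*.7
q=least_squares(lambda s:(proj(C,box2w(P,s))-u).ravel(),[.53,.31,.15]);s=q.x;print(s,q.fun.reshape(-1,2).round(1))
o=r.get_obs();T=cv2.Rodrigues(o["orientation"])[0];p=o["tcp_pos"]
D=np.array([np.cos(s[2]),np.sin(s[2]),0]);L=np.array([-D[1],D[0],0])
c=p-[s[0],s[1],0];print("tool h",c@D,"lat",c@L,"tip z",p[2]-.173, "yaw err",np.arctan2(T[1,1],T[0,1])-s[2])
Q=[p+T@np.array([x,y,.173]) for x in(.011,-.011) for y in(-.023,-.015,.015,.023)]
print((proj(C,Q)/.7).round(0))
```

```text
[0.55732721 0.33641749 0.14011168] [[-1.3 -1.3]
 [-0.1  0.1]
 [-0.9 -0.1]
 [ 0.4  1.7]
 [ 1.2  0.2]
 [ 0.7 -0.2]]
tool h -0.07474073149414082 lat 0.0026454418928743145 tip z 0.2045542591378191 yaw err 0.007251876037839194
[[324. 367.]
 [350. 367.]
 [445. 367.]
 [471. 367.]
 [327. 428.]
 [352. 428.]
 [444. 428.]
 [468. 428.]]
```

Request:
{"method": "carry_out", "body": {
  "moves": [
    [0, 0, 0.012, 0.007, 0.03],
    [0, 0, 0.025, 0.007, 0.03],
    [0, 0, 0.037, 0.007, 0.03],
    [0, 0, 0.048, 0.007, 0.03],
    [0, 0, 0.056, 0.007, 0.03],
    [0, 0, 0.06, 0.007, 0.03],
    [0, 0, 0.062, 0.007, 0.03],
    [0, 0, 0.062, 0.007, 0.03]
  ]
}}

```text
clock: 2.6
tcp_pos: [0.4827, 0.3288, 0.3146]
orientation: [2.061, 2.371, 0.0]
contact_force: [0.3, -0.0, 0.7]
grip_width: 0.03
gripper_force: 0.0
```

Request:
{"method": "carry_out", "body": {
  "moves": [
    [0, 0, 0.0005, 0, 0.03],
    [0, 0, 0.001, 0, 0.03],
    [0, 0, 0.001, 0, 0.03],
    [0, 0, 0.0015, 0, 0.03],
    [0, 0, 0.0015, 0, 0.03],
    [0, 0, 0.002, 0, 0.03],
    [0, 0, 0.002, 0, 0.03],
    [0, 0, 0.002, 0, 0.03]
  ]
}}

```text
clock: 3.4
tcp_pos: [0.4827, 0.3287, 0.3127]
orientation: [-2.061, -2.371, -0.0]
contact_force: [-0.5, -0.3, -0.2]
grip_width: 0.0303
gripper_force: 0.1
```

Request:
{"method": "carry_out", "body": {
  "moves": [
    [0, 0.001, 0, 0, 0.026],
    [0, 0.002, 0, 0, 0.024],
    [0, 0.003, 0, 0, 0.0225],
    [0, 0.003, 0.0005, 0, 0.0225],
    [0, 0.003, 0.001, 0, 0.0225],
    [0, 0.003, 0.001, 0, 0.0225],
    [0, 0.003, 0.0015, 0, 0.0225],
    [0, 0.003, 0.0015, 0, 0.0225]
  ]
}}

```text
clock: 4.2
tcp_pos: [0.4858, 0.3291, 0.3123]
orientation: [-2.061, -2.371, -0.001]
contact_force: [-3.3, -0.3, 9.0]
grip_width: 0.0226
gripper_force: 4.8
```

Request:
{"method": "carry_out", "body": {
  "moves": [
    [0, 0, 0, 0, 0.02],
    [0, 0, 0, 0, 0.016],
    [0, 0, 0, 0, 0.012],
    [0, 0, 0, 0, 0.008],
    [0, 0, 0, 0, 0.004],
    [0, 0, 0, 0, 0.0],
    [0, 0, 0, 0, 0.0],
    [0, 0, 0, 0, 0.0]
  ],
  "force": 30
}}

```text
clock: 5.0
tcp_pos: [0.4847, 0.3292, 0.3116]
orientation: [-2.059, -2.37, 0.003]
contact_force: [-6.6, -2.3, 9.3]
grip_width: 0.0158
gripper_force: 27.0
```

Run:
```python
from h import *
o=r.get_obs();C=cam("wrist");im=r.grab_frame("wrist");cv2.imwrite("pics/w3.png",cv2.resize(im[120:360,150:450,::-1],(750,600),interpolation=cv2.INTER_CUBIC))
print(o["tcp_pos"],o["grip_width"],o["gripper_force"],o["contact_force"])
```

```text
[0.4847005  0.32916922 0.31159756] 0.015816341931220432 27.03189463354647 [-6.60939239 -2.28383163  9.33624776]
```

View pics/w3.png

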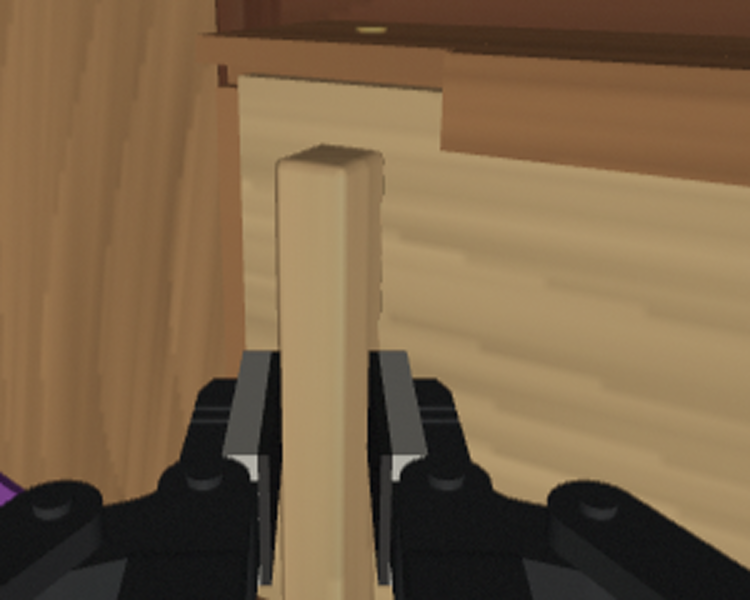

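The bar is held between the fingertips, with the left pad at its downhill corner near (280,355) and the right pad at its foot near (370,355). Next, a gentle lift square to the slope.

Request:
{"method": "carry_out", "body": {
  "moves": [
    [0, 0, 0, 0, 0],
    [0, -0.0005, -0.001, 0, 0],
    [0, -0.001, -0.002, 0, 0],
    [0, -0.0015, -0.003, 0, 0],
    [0, -0.002, -0.004, 0, 0],
    [0, -0.0025, -0.005, 0, 0],
    [0, -0.0025, -0.0055, 0, 0],
    [0, -0.0025, -0.0055, 0, 0]
  ],
  "force": 45
}}

```text
clock: 5.85
tcp_pos: [0.4831, 0.3288, 0.3168]
orientation: [-2.061, -2.371, 0.0]
contact_force: [-2.2, -1.5, -0.5]
grip_width: 0.0138
gripper_force: 43.5
```

Run:
```python
from h import *
o=r.get_obs();C=cam("wrist");im=r.grab_frame("wrist");cv2.imwrite("pics/w4.png",cv2.resize(im[120:360,150:450,::-1],(750,600),interpolation=cv2.INTER_CUBIC))
print(o["tcp_pos"],o["grip_width"],o["gripper_force"],o["contact_force"],o["moment"])
```

```text
[0.48308385 0.32876744 0.31675769] 0.013833606884439156 43.45577873289585 [-2.23910368 -1.45044901 -0.51915298] [-0.12181499  0.18747035 -0.01590216]
```

View pics/w4.png

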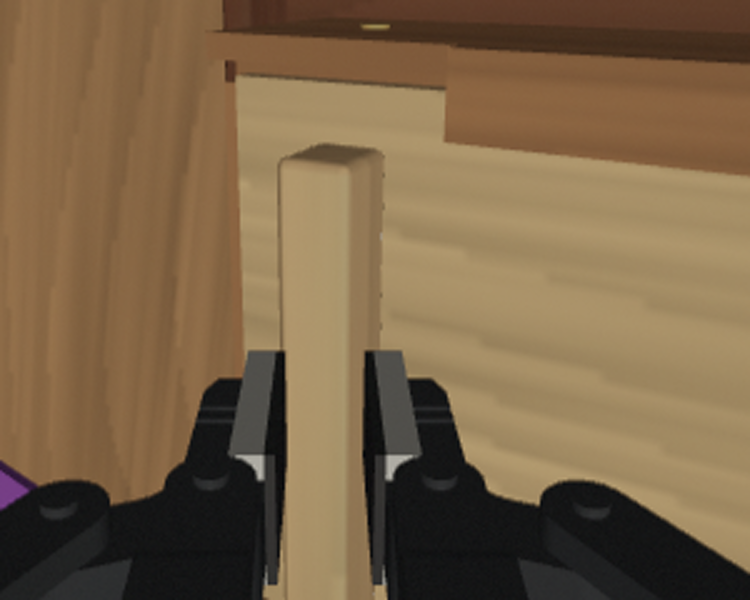

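The lid's lower edge, at x≈235 px, has risen and now covers most of the lip. The bar kept its place relative to the gripper. The force is near zero, so I'll slide 10 mm down the slope and check.

Request:
{"method": "carry_out", "body": {
  "moves": [
    [0, -0.001, 0.0003, 0, 0],
    [0, -0.002, 0.0008, 0, 0],
    [0, -0.0035, 0.0016, 0, 0],
    [0, -0.005, 0.0025, 0, 0],
    [0, -0.0065, 0.0034, 0, 0],
    [0, -0.008, 0.0043, 0, 0],
    [0, -0.009, 0.0049, 0, 0],
    [0, -0.009, 0.0049, 0, 0]
  ]
}}

```text
clock: 6.7
tcp_pos: [0.474, 0.3276, 0.3117]
orientation: [-2.06, -2.371, 0.001]
contact_force: [-0.7, -0.6, 0.2]
grip_width: 0.014
gripper_force: 43.4
```

Run:
```python
from h import *
o=r.get_obs();im=r.grab_frame("wrist");cv2.imwrite("pics/w5.png",cv2.resize(im[120:360,150:450,::-1],(750,600),interpolation=cv2.INTER_CUBIC))
print(o["tcp_pos"],o["grip_width"],o["gripper_force"],o["contact_force"],o["moment"])
```

```text
[0.47398628 0.32755545 0.31167014] 0.013998903361711813 43.381857527419925 [-0.68860336 -0.62055455  0.18516758] [ 0.022929   -0.03185735 -0.05835635]
```

View pics/w5.png

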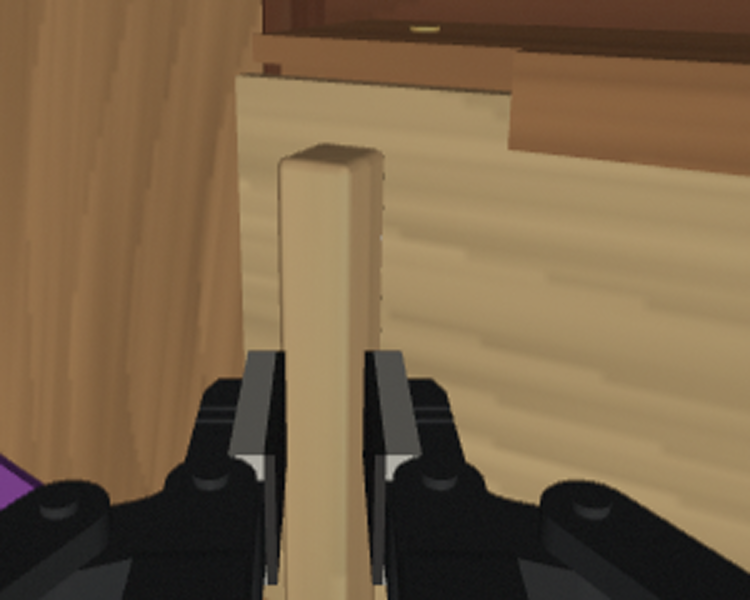

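The lid has slid out over the lip: its end is at x≈240 px, past the wall corner at 262 px, with almost no force. I'll continue down the slope.

Request:
{"method": "carry_out", "body": {
  "moves": [
    [0, -0.004, 0.002, 0, 0],
    [0, -0.01, 0.0052, 0, 0],
    [0, -0.017, 0.0088, 0, 0],
    [0, -0.024, 0.0124, 0, 0],
    [0, -0.031, 0.016, 0, 0],
    [0, -0.038, 0.0193, 0, 0],
    [0, -0.0445, 0.0222, 0, 0],
    [0, -0.045, 0.0224, 0, 0]
  ]
}}

```text
clock: 7.55
tcp_pos: [0.4284, 0.3211, 0.2887]
orientation: [-2.059, -2.372, 0.003]
contact_force: [-1.0, -0.2, -0.9]
grip_width: 0.0137
gripper_force: 41.0
```

Request:
{"method": "carry_out", "body": {
  "moves": [
    [0, -0.006, 0.0022, 0, 0],
    [0, -0.013, 0.0047, 0, 0],
    [0, -0.02, 0.0072, 0, 0],
    [0, -0.027, 0.0097, 0, 0],
    [0, -0.034, 0.0122, 0, 0],
    [0, -0.041, 0.0147, 0, 0],
    [0, -0.048, 0.0172, 0, 0],
    [0, -0.048, 0.0172, 0, 0]
  ]
}}

```text
clock: 8.35
tcp_pos: [0.3809, 0.3144, 0.2717]
orientation: [-2.059, -2.372, 0.003]
contact_force: [-1.0, -0.1, -0.7]
grip_width: 0.0132
gripper_force: 42.1
```

Run:
```python
from h import *
o=r.get_obs();print(o["tcp_pos"],o["grip_width"],o["gripper_force"],o["contact_force"],o["moment"],o["joints"].round(2))
C=cam("wrist");im=r.grab_frame("wrist");cv2.imwrite("pics/w6.png",im[:,:,::-1])
hsv=cv2.cvtColor(im,cv2.COLOR_RGB2HSV)
# light wood lid colour reference, measured in w5 style pixel
s=cv2.cvtColor(r.grab_frame("side"),cv2.COLOR_RGB2HSV);cv2.imwrite("pics/s6.png",cv2.cvtColor(s,cv2.COLOR_HSV2BGR))
for n,h in(("w",hsv),("s",s)):
    m=cv2.inRange(h,(14,50,140),(26,130,255));nn,l,st,ce=cv2.connectedComponentsWithStats(m)
    for i in range(1,nn):
        if st[i,4]>150: print(n,st[i],ce[i].round())
```

```text
[0.3808736  0.31439655 0.27174093] 0.013207787998301083 42.07338362932205 [-1.01669874 -0.14780513 -0.68152826] [-0.03353213  0.15504737 -0.02503036] [-1.03  0.37  0.25  2.11 -0.15  0.68 -0.53]
w [  206     0   354   411 58487] [404. 226.]
w [ 256  184   37  192 5039] [277. 277.]
w [292 354  12  21 151] [299. 365.]
w [398 365  23  24 152] [409. 376.]
s [177   0  38  24 602] [198.  10.]
s [291   0  24  14 222] [302.   6.]
s [323   0 107  11 625] [361.   3.]
s [ 455    0  105  122 6454] [524.  40.]
s [ 219  121   55   42 1031] [248. 143.]
s [401 124  87 161 161] [444. 204.]
s [  8 161  44 259 333] [ 30. 290.]
```

Travel is about 112 mm, so the back edge is at about box x −40 mm, past the strips. I'll go a little further down the slope, then lift away square to it.

Request:
{"method": "carry_out", "body": {
  "moves": [
    [0, -0.005, 0.002, 0, 0],
    [0, -0.01, 0.0035, 0, 0],
    [0, -0.0125, 0.003, 0, 0],
    [0, -0.015, -0.001, 0, 0],
    [0, -0.018, -0.006, 0, 0],
    [0, -0.021, -0.012, 0, 0],
    [0, -0.024, -0.018, 0, 0],
    [0, -0.026, -0.022, 0, 0]
  ],
  "force": 50
}}

```text
clock: 9.25
tcp_pos: [0.3562, 0.311, 0.295]
orientation: [-2.06, -2.371, -0.002]
contact_force: [0.1, 0.2, -2.0]
grip_width: 0.0132
gripper_force: 45.3
```

Request:
{"method": "carry_out", "body": {
  "moves": [
    [0, -0.001, -0.006, 0, 0],
    [0, -0.002, -0.014, 0, 0],
    [0, -0.003, -0.022, 0, 0],
    [0, -0.003, -0.03, 0, 0],
    [0, -0.003, -0.038, 0, 0],
    [0, -0.003, -0.046, 0, 0],
    [0, -0.003, -0.05, 0, 0],
    [0, -0.003, -0.05, 0, 0]
  ]
}}

```text
clock: 10.05
tcp_pos: [0.3536, 0.3107, 0.3449]
orientation: [-2.061, -2.371, -0.002]
contact_force: [-0.3, 0.1, -1.8]
grip_width: 0.0129
gripper_force: 45.3
```

Run:
```python
from h import *
o=r.get_obs();print(o["tcp_pos"],o["grip_width"],o["gripper_force"],o["contact_force"],o["moment"],o["joints"].round(2))
C=cam("wrist");im=r.grab_frame("wrist");cv2.imwrite("pics/w7.png",im[:,:,::-1]);np.savez("w7.npz",K=C[0],R=C[1],t=C[2])
g=cv2.imread("pics/w6.png");
for n,a in(("w6",g[:,:,::-1]),("w7",im)):
    h=cv2.cvtColor(a,cv2.COLOR_RGB2HSV)
    print(n,[tuple(h[y,x]) for x,y in((330,200),(360,200),(275,230),(380,120),(60,60))])
```

```text
[0.35359914 0.31067875 0.34487988] 0.012880526387684449 45.287855761125684 [-0.30942365  0.08954314 -1.75664202] [ 7.90246410e-05  1.44062844e-02 -1.22593134e-02] [-1.1   0.22  0.28  2.11 -0.08  0.83 -0.63]
w6 [(np.uint8(20), np.uint8(95), np.uint8(159)), (np.uint8(20), np.uint8(98), np.uint8(156)), (np.uint8(20), np.uint8(96), np.uint8(165)), (np.uint8(15), np.uint8(130), np.uint8(124)), (np.uint8(15), np.uint8(131), np.uint8(109))]
w7 [(np.uint8(20), np.uint8(96), np.uint8(162)), (np.uint8(20), np.uint8(95), np.uint8(159)), (np.uint8(21), np.uint8(93), np.uint8(167)), (np.uint8(15), np.uint8(131), np.uint8(125)), (np.uint8(15), np.uint8(133), np.uint8(123))]
```

```bash
cat > tilt.py <<'E'
from h import *
import sys
im=cv2.imread(sys.argv[1]);d=np.load(sys.argv[2]);C=(d["K"],d["R"],d["t"])
o=r.get_obs();T=cv2.Rodrigues(o["orientation"])[0];p=o["tcp_pos"]
h=cv2.cvtColor(im,cv2.COLOR_BGR2HSV);m=cv2.inRange(h,(18,60,125),(25,120,255))
m=cv2.morphologyEx(m,cv2.MORPH_OPEN,np.ones((5,5)))
for c in sorted(cv2.findContours(m,0,2)[0],key=cv2.contourArea)[-2:]:
    a=cv2.approxPolyDP(c,5,True)[:,0]
    print(cv2.contourArea(c),a.tolist())
    O,_=ray(C,(0,0));O=T.T@(O-p)
    for u in a:
        v=T.T@ray(C,u.astype(float))[1];print(u,(O+v*(.056-O[0])/v[0]).round(4) if abs(v[0])>1e-3 else "")
E
python3 tilt.py pics/w7.png w7.npz
```

```text
5634.5 [[315, 0], [273, 2], [261, 144], [295, 146]]
[315   0] [ 0.056  -0.0067 -0.0537]
[273   2] [ 0.056   0.0024 -0.0553]
[261 144] [ 0.056  -0.0089  0.2171]
[295 146] [0.056  0.0088 0.2083]
54794.5 [[240, 151], [244, 269], [250, 259], [262, 259], [263, 251], [266, 260], [263, 353], [257, 354], [258, 361], [266, 356], [266, 369], [290, 373], [292, 189], [262, 184], [295, 177], [302, 180], [301, 259], [328, 277], [343, 315], [363, 320], [371, 311], [392, 313], [559, 416], [559, 168]]
[240 151] [ 0.056  -0.017   0.1894]
[244 269] [ 0.056  -0.0038  0.0726]
[250 259] [ 0.056  -0.0032  0.0756]
[262 259] [ 0.056  -0.0015  0.0756]
[263 251] [ 0.056  -0.0015  0.0784]
[266 260] [ 0.056  -0.0009  0.0753]
[263 353] [ 0.056  -0.0005  0.0565]
[257 354] [ 0.056  -0.001   0.0563]
[258 361] [ 0.056  -0.0009  0.0555]
[266 356] [ 0.056  -0.0002  0.0561]
[266 369] [ 0.056  -0.0002  0.0545]
[290 373] [0.056  0.0018 0.0541]
[292 189] [0.056  0.0041 0.117 ]
[262 184] [ 0.056  -0.0038  0.1227]
[295 177] [0.056  0.0055 0.1319]
[302 180] [0.056  0.0074 0.1277]
[301 259] [0.056  0.004  0.0756]
[328 277] [0.056  0.0071 0.0704]
[343 315] [0.056  0.0076 0.0622]
[363 320] [0.056  0.0094 0.0613]
[371 311] [0.056  0.0107 0.0629]
[392 313] [0.056  0.0128 0.0625]
[559 416] [0.056  0.0207 0.05  ]
[559 168] [0.056  0.0952 0.1465]
```

Run:
```python
from h import *
im=cv2.imread("pics/side0.png");S=cam("side");h=cv2.cvtColor(im,cv2.COLOR_BGR2HSV)
m=cv2.inRange(h,(130,80,60),(160,255,255))
for c in cv2.findContours(m,0,2)[0]:
    if cv2.contourArea(c)>300:
        b=cv2.boxPoints(cv2.minAreaRect(c));print([onz(S,p,.005)[:2].round(3).tolist() for p in b])
# tray: dark brown outline corners both views
for p in [(294,284),(350,281),(353,316),(297,320)]: print("tray",onz(S,p,.014)[:2].round(3))
A=cam("scene")
for p in [(140,245),(172,227),(203,240),(171,265)]: print("trayA",onz(A,p,.014)[:2].round(3))
```

```text
[[0.268, -0.078], [0.39, -0.094], [0.372, -0.244], [0.258, -0.229]]
[[0.251, 0.15], [0.29, 0.267], [0.438, 0.171], [0.393, 0.061]]
[[0.074, 0.283], [0.095, 0.407], [0.255, 0.326], [0.227, 0.208]]
tray [ 0.48 -0.22]
tray [ 0.647 -0.241]
tray [ 0.624 -0.353]
tray [ 0.465 -0.336]
trayA [ 0.589 -0.366]
trayA [ 0.48  -0.322]
trayA [ 0.509 -0.202]
trayA [ 0.637 -0.236]
```

Request:
{"method": "carry_out", "body": {
  "moves": [
    [-0.008, 0.002, 0, 0, 0],
    [-0.022, 0.005, 0, 0, 0],
    [-0.04, 0.009, 0, 0, 0],
    [-0.06, 0.013, 0, 0, 0],
    [-0.08, 0.0175, 0, 0, 0],
    [-0.1, 0.022, 0, 0, 0],
    [-0.12, 0.0265, 0, 0, 0],
    [-0.14, 0.031, 0, 0, 0]
  ]
}}

```text
clock: 10.9
tcp_pos: [0.4039, 0.174, 0.3439]
orientation: [-2.062, -2.37, 0.001]
contact_force: [0.6, -0.5, -0.4]
grip_width: 0.013
gripper_force: 45.3
```

Request:
{"method": "carry_out", "body": {
  "moves": [
    [-0.02, 0.0045, 0, 0, 0],
    [-0.04, 0.009, 0, 0, 0],
    [-0.06, 0.013, 0, 0, 0],
    [-0.085, 0.0185, 0, 0, 0],
    [-0.11, 0.024, 0, 0, 0],
    [-0.135, 0.03, 0, 0, 0],
    [-0.16, 0.035, 0, 0, 0],
    [-0.175, 0.038, 0, 0, 0]
  ]
}}

```text
clock: 11.7
tcp_pos: [0.4655, 0.0049, 0.344]
orientation: [2.064, 2.368, -0.002]
contact_force: [-0.1, -0.1, -1.4]
grip_width: 0.0128
gripper_force: 45.3
```

Request:
{"method": "carry_out", "body": {
  "moves": [
    [0, 0, 0.01, 0, 0],
    [0, 0, 0.03, 0, 0],
    [0, 0, 0.055, 0, 0],
    [0, 0, 0.08, 0, 0],
    [0, 0, 0.105, 0, 0],
    [0, 0, 0.125, 0, 0],
    [0, 0, 0.138, 0, 0],
    [0, 0, 0.142, 0, 0]
  ]
}}

```text
clock: 12.5
tcp_pos: [0.4648, 0.0083, 0.2007]
orientation: [-2.059, -2.37, 0.004]
contact_force: [0.1, 0.8, -0.2]
grip_width: 0.0126
gripper_force: 45.3
```

Request:
{"method": "carry_out", "body": {
  "moves": [
    [0, 0, 0.001, 0, 0],
    [0, 0, 0.002, 0, 0],
    [0, 0, 0.003, 0, 0],
    [0, 0, 0.004, 0, 0],
    [0, 0, 0.005, 0, 0],
    [0, 0, 0.006, 0, 0],
    [0, 0, 0.007, 0, 0],
    [0, 0, 0.008, 0, 0]
  ]
}}

```text
clock: 13.3
tcp_pos: [0.4668, 0.0084, 0.1948]
orientation: [2.059, 2.37, 0.004]
contact_force: [0.9, 0.7, 7.9]
grip_width: 0.0124
gripper_force: 45.8
```

Request:
{"method": "carry_out", "body": {
  "moves": [
    [0, 0.001, 0.001, 0, 0],
    [0, 0.002, 0.002, 0, 0],
    [0, 0.003, 0.003, 0, 0],
    [0, 0.003, 0.004, 0, 0],
    [0, 0.004, 0.005, 0, 0],
    [0, 0.004, 0.006, 0, 0],
    [0, 0.005, 0.007, 0, 0],
    [0, 0.005, 0.007, 0, 0]
  ]
}}

```text
clock: 14.1
tcp_pos: [0.4717, 0.0089, 0.1882]
orientation: [2.06, 2.37, 0.003]
contact_force: [-0.5, 0.3, 10.6]
grip_width: 0.0116
gripper_force: 54.2
```

```bash
python3 - <<'E'
from h import *
C=cam("wrist");im=r.grab_frame("wrist");cv2.imwrite("pics/w8.png",im[:,:,::-1]);np.savez("w8.npz",K=C[0],R=C[1],t=C[2])
E
python3 tilt.py pics/w8.png w8.npz
```

```text
4893.0 [[267, 186], [267, 372], [291, 373], [294, 187]]
[267 186] [ 0.056  -0.0026  0.1202]
[267 372] [ 0.056  -0.0003  0.0546]
[291 373] [0.056  0.0017 0.0545]
[294 187] [0.056  0.0045 0.1191]
46977.5 [[224, 153], [230, 275], [263, 259], [264, 179], [293, 177], [296, 259], [308, 259], [310, 270], [327, 277], [343, 316], [362, 320], [370, 311], [388, 312], [481, 369], [509, 368], [559, 153]]
[224 153] [ 0.056  -0.0234  0.182 ]
[230 275] [ 0.056  -0.0056  0.0712]
[263 259] [ 0.056  -0.0016  0.0759]
[264 179] [ 0.056  -0.0037  0.1289]
[293 177] [0.056  0.0047 0.1317]
[296 259] [0.056  0.0031 0.0759]
[308 259] [0.056  0.0048 0.0759]
[310 270] [0.056  0.0048 0.0725]
[327 277] [0.056  0.0067 0.0706]
[343 316] [0.056  0.0073 0.0623]
[362 320] [0.056  0.0091 0.0616]
[370 311] [0.056  0.0103 0.0632]
[388 312] [0.056  0.0122 0.063 ]
[481 369] [0.056  0.0174 0.0549]
[509 368] [0.056  0.0198 0.055 ]
[559 153] [0.056  0.1219 0.1821]
```

The lid is flat on the counter: both ends read tool z 0.182 m, about 6 mm over the counter. I'll ease off, open the fingers and rise.

Request:
{"method": "carry_out", "body": {
  "moves": [
    [0, 0, -0.0005, 0, 0.004],
    [0, 0, -0.001, 0, 0.012],
    [0, 0, -0.001, 0, 0.02],
    [0, 0, -0.001, 0, 0.03],
    [0, 0, -0.001, 0, 0.036],
    [0, 0, -0.002, 0, 0.036],
    [0, 0, -0.004, 0, 0.036],
    [0, 0, -0.008, 0, 0.036]
  ],
  "force": 20
}}

```text
clock: 14.95
tcp_pos: [0.4705, 0.0089, 0.1952]
orientation: [-2.06, -2.371, 0.001]
contact_force: [0.1, -0.5, 0.5]
grip_width: 0.036
gripper_force: 0.0
```

Request:
{"method": "carry_out", "body": {
  "moves": [
    [0, 0, -0.01, 0, 0.04],
    [0, 0, -0.03, 0, 0.04],
    [0, 0, -0.06, 0, 0.045],
    [0, 0, -0.1, 0, 0.045],
    [0, 0, -0.14, 0, 0.045],
    [0, 0, -0.18, 0, 0.045],
    [0, 0, -0.21, 0, 0.045],
    [0, 0, -0.22, 0, 0.045]
  ]
}}

```text
clock: 15.75
tcp_pos: [0.4711, 0.0085, 0.4189]
orientation: [2.059, 2.369, 0.009]
contact_force: [0.1, -0.1, -0.5]
grip_width: 0.0451
gripper_force: 0.0
```

Run:
```python
from h import *
o=r.get_obs();T=cv2.Rodrigues(o["orientation"])[0];print(o["clock"],o["tcp_pos"],o["joints"].round(2),o["grip_width"]);print(T.round(3))
C=cam("wrist");im=r.grab_frame("wrist");cv2.imwrite("pics/w9.png",im[:,:,::-1]);np.savez("w9.npz",K=C[0],R=C[1],t=C[2])
h=cv2.cvtColor(im,cv2.COLOR_RGB2HSV);m=cv2.morphologyEx(cv2.inRange(h,(18,60,125),(25,120,255)),cv2.MORPH_OPEN,np.ones((5,5)))
for c in sorted(cv2.findContours(m,0,2)[0],key=cv2.contourArea)[-2:]:
    a=cv2.approxPolyDP(cv2.convexHull(c),6,True)[:,0];print([onz(C,u.astype(float),.005)[:2].round(3).tolist() for u in a])
s=[.5573,.3364,.1401]
print("chalk centre top",box2w([[-.0075,0,.029],[-.0075,.016,.029],[-.0075,-.016,.029],[-.0075,0,.0175]],s))
S=cam("side");im=r.grab_frame("side");cv2.imwrite("pics/s9.png",im[:,:,::-1])
h=cv2.cvtColor(im,cv2.COLOR_RGB2HSV);m=cv2.inRange(h,(95,110,60),(115,255,255))
n,l,st,ce=cv2.connectedComponentsWithStats(m)
for i in range(1,n):
    if st[i,4]>8: print(st[i],ce[i].round(1),onz(S,ce[i],.15)[:2].round(3),onz(S,ce[i],.015)[:2].round(3))
```

```text
15.75 [0.4711346  0.00848362 0.41894902] [-0.64  0.12  0.54  2.04 -0.07  1.    0.08] 0.04508880371105692
[[-0.139  0.99   0.006]
 [ 0.99   0.139  0.002]
 [ 0.001  0.006 -1.   ]]
[[0.586, 0.081], [0.602, -0.033], [0.456, -0.054], [0.44, 0.061]]
chalk centre top [[0.53651052 0.33346819 0.14136474]
 [0.53427625 0.34931142 0.14136474]
 [0.53874479 0.31762495 0.14136474]
 [0.54220418 0.33427113 0.13140544]]
[334 289   9   9  56] [338.1 292.8] [ 0.569 -0.346] [ 0.601 -0.274]
[410 301  20  18 251] [419.  309.1] [ 0.76 -0.43] [ 0.815 -0.368]
[463 324   7  13  41] [465.3 330. ] [ 0.852 -0.506] [ 0.918 -0.453]
```

Request:
{"method": "carry_out", "body": {
  "moves": [
    [0.02, 0.007, 0, -0.13, 0.045],
    [0.045, 0.016, 0, -0.26, 0.045],
    [0.075, 0.027, 0, -0.4, 0.045],
    [0.105, 0.038, 0, -0.54, 0.045],
    [0.135, 0.049, 0, -0.68, 0.045],
    [0.165, 0.06, 0, -0.82, 0.045],
    [0.195, 0.071, 0, -0.96, 0.045],
    [0.21, 0.075, 0, -1.1, 0.045]
  ]
}}

```text
clock: 16.65
tcp_pos: [0.5151, 0.2304, 0.4127]
orientation: [-0.503, -3.098, 0.002]
contact_force: [-0.7, 0.2, 0.5]
grip_width: 0.0448
gripper_force: 0.0
```

Run:
```python
from h import *
o=r.get_obs();T=cv2.Rodrigues(o["orientation"])[0];print(o["tcp_pos"],T[:2,:2].round(3));s=[.5573,.3364,.1401]
w=np.array([.532,.3334,.419]);print(plan(w),"az y",np.arctan2(T[1,1],T[0,1]),"want",s[2]+np.pi/2)
```

```text
[0.51510744 0.23036334 0.41273188] [[-0.949  0.316]
 [ 0.316  0.949]]
[ 0.01659376  0.10307582 -0.00642047] az y 1.24886495538251 want 1.7108963267948964
```

Request:
{"method": "carry_out", "body": {
  "moves": [
    [0.003, 0.02, -0.004, -0.12, 0.045],
    [0.006, 0.04, -0.006, -0.24, 0.045],
    [0.01, 0.06, -0.006, -0.36, 0.045],
    [0.013, 0.08, -0.006, -0.46, 0.045],
    [0.016, 0.095, -0.006, -0.462, 0.045],
    [0.0165, 0.103, -0.006, -0.462, 0.045],
    [0.0165, 0.103, -0.006, -0.462, 0.045],
    [0.0165, 0.103, -0.006, -0.462, 0.045]
  ]
}}

```text
clock: 17.45
tcp_pos: [0.5336, 0.3293, 0.4207]
orientation: [0.203, -3.134, 0.002]
contact_force: [-0.2, -0.9, -0.8]
grip_width: 0.0452
gripper_force: 0.0
```

Run:
```python
from h import *
o=r.get_obs();T=cv2.Rodrigues(o["orientation"])[0];print(o["clock"],o["tcp_pos"],o["joints"].round(2),T[:2,:2].round(3));s=[.5573,.3364,.1401]
C=cam("wrist");im=r.grab_frame("wrist");np.savez("w10.npz",K=C[0],R=C[1],t=C[2])
cv2.imwrite("pics/w10.png",cv2.resize(im[:,:,::-1],(800,600),interpolation=cv2.INTER_CUBIC))
h=cv2.cvtColor(im,cv2.COLOR_RGB2HSV);m=cv2.inRange(h,(92,90,40),(120,255,255))
n,l,st,ce=cv2.connectedComponentsWithStats(m)
for i in range(1,n):
    if st[i,4]>30: print(st[i],ce[i].round(1),onz(C,ce[i],.1414).round(4))
print("pred",proj(C,box2w([[-.0075,0,.029],[-.0075,.016,.029],[-.0075,-.016,.029]],s)).round(1))
```

```text
17.45 [0.53358035 0.329296   0.42067252] [-0.77  0.39  0.16  1.67 -0.07  1.1   1.11] [[-0.992 -0.129]
 [-0.129  0.992]]
[288 199  31  33 994] [302.6 215. ] [0.5356 0.3464 0.1414]
pred [[285.5 214. ]
 [306.7 213.8]
 [264.3 214.2]]
```

View pics/w10.png

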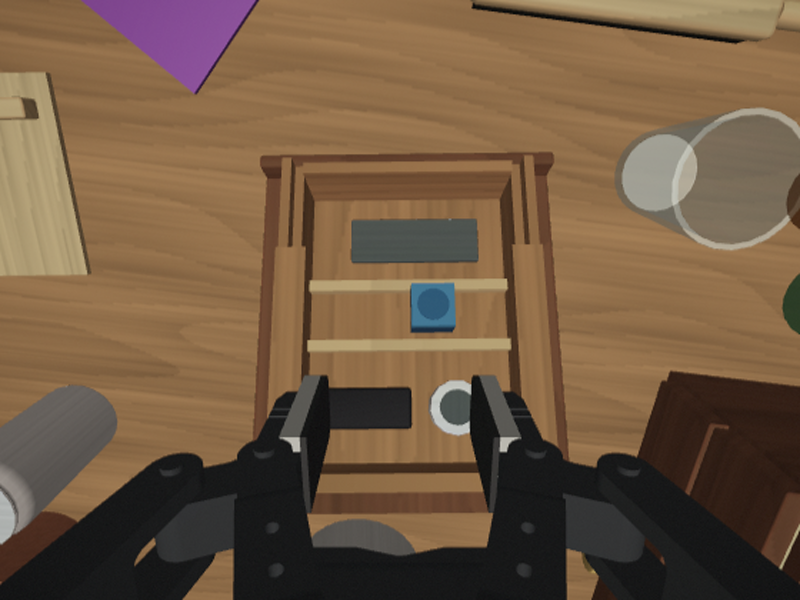

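The last view shows the open box. The blue chalk sits at (433,305) px in the 800-px view, between the battens and about 13 mm towards +y. The file, block and shaper are clear of its row. I'll go down with the fingers across y.

Request:
{"method": "carry_out", "body": {
  "moves": [
    [-0.003, 0.008, 0.0, -0.011, 0.036],
    [-0.006, 0.0168, 0.01, -0.011, 0.036],
    [-0.0062, 0.0168, 0.025, -0.011, 0.036],
    [-0.0062, 0.0168, 0.04, -0.011, 0.036],
    [-0.0062, 0.0168, 0.055, -0.011, 0.036],
    [-0.0062, 0.0168, 0.07, -0.011, 0.036],
    [-0.0062, 0.0168, 0.08, -0.011, 0.036],
    [-0.0062, 0.0168, 0.08, -0.011, 0.036]
  ]
}}

```text
clock: 18.3
tcp_pos: [0.5369, 0.3471, 0.3391]
orientation: [0.223, -3.131, 0.003]
contact_force: [0.2, -0.8, -0.1]
grip_width: 0.0357
gripper_force: 0.0
```

Run:
```python
from h import *
o=r.get_obs();T=cv2.Rodrigues(o["orientation"])[0];print(o["tcp_pos"],o["grip_width"],np.arctan2(T[1,1],T[0,1]),plan([.5376,.3467,.300]))
C=cam("wrist");im=r.grab_frame("wrist");cv2.imwrite("pics/w11.png",im[:,:,::-1])
h=cv2.cvtColor(im,cv2.COLOR_RGB2HSV);m=cv2.inRange(h,(92,90,40),(120,255,255))
c=max(cv2.findContours(m,0,2)[0],key=cv2.contourArea);x,y,w,hh=cv2.boundingRect(c);print(x,y,w,hh)
M=cv2.moments(c);u=(M["m10"]/M["m00"],M["m01"]/M["m00"]);q=onz(C,u,.1414);print(u,q,T.T@(q-o["tcp_pos"]))
```

```text
[0.53694367 0.34714085 0.33907319] 0.03566108227234659 1.7128133813931947 [-0.00070162 -0.0004604   0.03907217]
259 230 44 45
(280.49213200251774, 252.0838953331535) [0.53455758 0.34654898 0.1414    ] [1.86759244e-03 1.00424568e-04 1.97679625e-01]
```

Request:
{"method": "carry_out", "body": {
  "moves": [
    [0, 0, 0.008, 0, 0.036],
    [0, 0, 0.018, 0, 0.036],
    [0, 0, 0.028, 0, 0.036],
    [0, 0, 0.035, 0, 0.036],
    [0, 0, 0.039, 0, 0.036],
    [0, 0, 0.039, 0, 0.034],
    [0, 0, 0.039, 0, 0.03],
    [0, 0, 0.039, 0, 0.026]
  ],
  "force": 25
}}

```text
clock: 19.15
tcp_pos: [0.5369, 0.3488, 0.3048]
orientation: [-0.225, 3.133, 0.005]
contact_force: [-8.4, -2.8, 18.8]
grip_width: 0.0261
gripper_force: 0.4
```

Request:
{"method": "carry_out", "body": {
  "moves": [
    [0, 0, 0, 0, 0.02],
    [0, 0, 0, 0, 0.012],
    [0, 0, 0, 0, 0.01],
    [0, 0, 0, 0, 0.01],
    [0, 0, 0, 0, 0.01],
    [0, 0, -0.002, 0, 0.01],
    [0, 0, -0.005, 0, 0.01],
    [0, 0, -0.01, 0, 0.01]
  ]
}}

```text
clock: 19.95
tcp_pos: [0.5373, 0.3473, 0.3117]
orientation: [0.223, -3.133, 0.001]
contact_force: [1.2, -0.0, -0.0]
grip_width: 0.0219
gripper_force: 26.2
```

The grip reads 21.9 mm at 26 N, so the chalk is held. The brief contact while going down has cleared. I'll lift it out and go to the tray.

Request:
{"method": "carry_out", "body": {
  "moves": [
    [0, 0, -0.008, 0, 0.01],
    [0, 0, -0.02, 0, 0.01],
    [0, 0, -0.035, 0, 0.01],
    [0, 0, -0.05, 0, 0.01],
    [0, 0, -0.07, 0, 0.01],
    [0, 0, -0.09, 0, 0.01],
    [0, 0, -0.105, 0, 0.01],
    [0, 0, -0.11, 0, 0.01]
  ]
}}

```text
clock: 20.75
tcp_pos: [0.5378, 0.3477, 0.4249]
orientation: [-0.223, 3.131, 0.003]
contact_force: [0.9, 0.3, -0.1]
grip_width: 0.0219
gripper_force: 26.2
```

Run:
```python
from h import *
o=r.get_obs();T=cv2.Rodrigues(o["orientation"])[0];print(o["tcp_pos"],o["grip_width"],o["gripper_force"],np.arctan2(T[1,1],T[0,1]))
C=cam("wrist");im=r.grab_frame("wrist");cv2.imwrite("pics/w12.png",im[:,:,::-1])
h=cv2.cvtColor(im,cv2.COLOR_RGB2HSV);m=cv2.inRange(h,(92,90,30),(120,255,255))
n,l,st,ce=cv2.connectedComponentsWithStats(m)
for i in range(1,n):
    if st[i,4]>30: print(st[i],ce[i].round(1))
print(plan([.50,-.285,o["tcp_pos"][2]]))
# tray fit from side view: dark brown mask
S=cam("side");im=cv2.imread("pics/side0.png");h=cv2.cvtColor(im,cv2.COLOR_BGR2HSV);m=np.zeros(h.shape[:2],np.uint8);m[265:335,280:370]=cv2.inRange(h,(0,60,0),(30,255,105))[265:335,280:370]
c=max(cv2.findContours(cv2.morphologyEx(m,cv2.MORPH_CLOSE,np.ones((7,7))),0,2)[0],key=cv2.contourArea)
G=np.array([onz(S,p.astype(float),.014)[:2] for p in c[:,0]],np.float32);print("tray rect",cv2.minAreaRect(G))
```

```text
[0.53778604 0.347748   0.42494627] 0.021934292988935258 26.16920828819275 1.7129011813366746
[ 253  255   54   55 2804] [279.5 281.4]
[ 0.1270018  -0.62102358 -0.00182465]
tray rect ((0.5501469373703003, -0.28636711835861206), (0.1228843405842781, 0.15822912752628326), 83.80504608154297)
```

Request:
{"method": "carry_out", "body": {
  "moves": [
    [0.002, -0.01, 0, 0.02, 0.01],
    [0.005, -0.03, 0, 0.04, 0.01],
    [0.011, -0.06, 0, 0.06, 0.01],
    [0.017, -0.095, 0, 0.09, 0.01],
    [0.024, -0.13, 0, 0.12, 0.01],
    [0.03, -0.165, 0, 0.15, 0.01],
    [0.037, -0.2, 0, 0.18, 0.01],
    [0.043, -0.235, 0, 0.2, 0.01]
  ]
}}

```text
clock: 21.6
tcp_pos: [0.5271, 0.1053, 0.4213]
orientation: [-0.097, -3.138, 0.002]
contact_force: [1.8, -0.6, 0.1]
grip_width: 0.0221
gripper_force: 26.2
```

Run:
```python
from h import *
o=r.get_obs();T=cv2.Rodrigues(o["orientation"])[0];print(o["tcp_pos"],o["grip_width"],np.arctan2(T[1,1],T[0,1])-1.463,plan([.513,-.282,.36]),o["joints"].round(2))
```

```text
[0.5270623  0.105306   0.42125108] 0.0220676780776058 0.045962359111297424 [-0.01001249 -0.38736668  0.06166188] [-0.55  0.24  0.28  1.88 -0.07  1.04  1.27]
```

Request:
{"method": "carry_out", "body": {
  "moves": [
    [-0.001, -0.035, 0, 0.02, 0.01],
    [-0.002, -0.07, 0, 0.045, 0.01],
    [-0.003, -0.105, 0, 0.045, 0.01],
    [-0.004, -0.14, 0, 0.045, 0.01],
    [-0.005, -0.175, 0, 0.045, 0.01],
    [-0.006, -0.205, 0, 0.045, 0.01],
    [-0.006, -0.235, 0, 0.045, 0.01],
    [-0.007, -0.265, 0, 0.045, 0.01]
  ]
}}

```text
clock: 22.4
tcp_pos: [0.5178, -0.1589, 0.4213]
orientation: [-0.166, -3.135, -0.0]
contact_force: [1.1, 0.4, 0.7]
grip_width: 0.0223
gripper_force: 26.2
```

Request:
{"method": "carry_out", "body": {
  "moves": [
    [-0.001, -0.03, 0, 0, 0.01],
    [-0.001, -0.055, 0, 0, 0.01],
    [-0.002, -0.075, 0, 0, 0.01],
    [-0.002, -0.09, 0, 0, 0.01],
    [-0.003, -0.1, 0, 0, 0.01],
    [-0.003, -0.105, 0, 0, 0.01],
    [-0.003, -0.105, 0, 0, 0.01],
    [-0.003, -0.105, 0, 0, 0.01]
  ]
}}

```text
clock: 23.2
tcp_pos: [0.512, -0.2602, 0.422]
orientation: [-0.161, -3.137, -0.001]
contact_force: [-0.0, 0.5, -0.4]
grip_width: 0.0221
gripper_force: 26.2
```

Run:
```python
from h import *
o=r.get_obs();T=cv2.Rodrigues(o["orientation"])[0];p=o["tcp_pos"];print(o["clock"],p,o["grip_width"],np.arctan2(T[1,1],T[0,1])-1.463)
C=cam("wrist");im=r.grab_frame("wrist");cv2.imwrite("pics/w13.png",im[:,:,::-1])
h=cv2.cvtColor(im,cv2.COLOR_RGB2HSV);m=cv2.inRange(h,(92,90,30),(120,255,255))
n,l,st,ce=cv2.connectedComponentsWithStats(m)
for i in range(1,n):
    if st[i,4]>30: print(st[i],ce[i].round(1),onz(C,ce[i],.017)[:2].round(3))
d=cv2.morphologyEx(cv2.inRange(h,(0,60,0),(30,255,100)),cv2.MORPH_OPEN,np.ones((5,5)))
for c in sorted(cv2.findContours(d,0,2)[0],key=cv2.contourArea)[-3:]:
    G=np.array([onz(C,q.astype(float),.014)[:2] for q in c[:,0]],np.float32);print(cv2.contourArea(c),cv2.boundingRect(c),cv2.minAreaRect(G))
# chalk visible outline in tool side plane
cc=max(cv2.findContours(m,0,2)[0],key=cv2.contourArea)
O=T.T@(-C[1].T@C[2]-p)
for u in cv2.approxPolyDP(cc,4,True)[:,0]:
    v=T.T@ray(C,u.astype(float))[1];print(u,"at tool y=+-.0115:",(O+v*((.0115*np.sign(v[1]))-O[1])/v[1]).round(4))
```

```text
23.2 [ 0.5119988  -0.26024367  0.4219596 ] 0.022076501690339444 0.005493424666652258
[ 253  237   54   73 3139] [279.  278.1] [ 0.637 -0.274]
662.0 (0, 21, 65, 85) ((0.37339118123054504, -0.49522092938423157), (0.0906376987695694, 0.009367300197482109), 23.70262908935547)
1022.0 (237, 145, 24, 69) ((0.5144835710525513, -0.2962603271007538), (0.02307526208460331, 0.07763663679361343), 78.01992797851562)
3069.0 (427, 311, 133, 105) ((0.7943580746650696, 0.011721909046173096), (0.25707191228866577, 0.04090006276965141), 48.20490264892578)
[271 237] at tool y=+-.0115: [-0.0931 -0.0115  0.4563]
[262 254] at tool y=+-.0115: [-0.0163 -0.0115  0.2347]
[254 255] at tool y=+-.0115: [ 0.0124 -0.0115  0.1709]
[253 308] at tool y=+-.0115: [-0.0066 -0.0115  0.1588]
[305 309] at tool y=+-.0115: [-0.0143  0.0115  0.1698]
[305 255] at tool y=+-.0115: [0.0095 0.0115 0.1773]
[285 255] at tool y=+-.0115: [-0.2349  0.0115  0.7077]
[287 246] at tool y=+-.0115: [-0.1382  0.0115  0.5314]
```

Request:
{"method": "carry_out", "body": {
  "moves": [
    [-0.002, -0.012, 0.02, 0, 0.01],
    [-0.003, -0.022, 0.05, 0, 0.01],
    [-0.003, -0.022, 0.085, 0, 0.01],
    [-0.003, -0.022, 0.12, 0, 0.01],
    [-0.003, -0.022, 0.15, 0, 0.01],
    [-0.003, -0.022, 0.18, 0, 0.01],
    [-0.003, -0.022, 0.2, 0, 0.01],
    [-0.003, -0.022, 0.21, 0, 0.01]
  ]
}}

```text
clock: 24.05
tcp_pos: [0.5125, -0.2818, 0.2102]
orientation: [-0.159, -3.135, -0.002]
contact_force: [-0.3, 0.4, -0.3]
grip_width: 0.022
gripper_force: 26.2
```

Request:
{"method": "carry_out", "body": {
  "moves": [
    [0, 0, 0.002, 0, 0.01],
    [0, 0, 0.004, 0, 0.01],
    [0, 0, 0.006, 0, 0.01],
    [0, 0, 0.007, 0, 0.01],
    [0, 0, 0.008, 0, 0.01],
    [0, 0, 0.009, 0, 0.01],
    [0, 0, 0.01, 0, 0.01],
    [0, 0, 0.01, 0, 0.01]
  ],
  "force": 20
}}

```text
clock: 24.85
tcp_pos: [0.5127, -0.283, 0.2021]
orientation: [-0.161, -3.137, -0.0]
contact_force: [-0.3, -1.0, 0.1]
grip_width: 0.0224
gripper_force: 26.2
```

Request:
{"method": "carry_out", "body": {
  "moves": [
    [0, 0, 0.001, 0, 0.01],
    [0, 0, 0.0015, 0, 0.01],
    [0, 0, 0.002, 0, 0.01],
    [0, 0, 0.0025, 0, 0.01],
    [0, 0, 0.003, 0, 0.01],
    [0, 0, 0.0035, 0, 0.01],
    [0, 0, 0.004, 0, 0.01],
    [0, 0, 0.004, 0, 0.01]
  ]
}}

```text
clock: 25.65
tcp_pos: [0.5127, -0.283, 0.1981]
orientation: [-0.161, -3.137, -0.0]
contact_force: [0.1, -0.4, -0.2]
grip_width: 0.022
gripper_force: 26.2
```

Request:
{"method": "carry_out", "body": {
  "moves": [
    [0, 0, 0.0005, 0, 0.01],
    [0, 0, 0.001, 0, 0.01],
    [0, 0, 0.0015, 0, 0.01],
    [0, 0, 0.002, 0, 0.01],
    [0, 0, 0.0025, 0, 0.01],
    [0, 0, 0.003, 0, 0.01],
    [0, 0, 0.003, 0, 0.01],
    [0, 0, 0.003, 0, 0.01]
  ]
}}

```text
clock: 26.45
tcp_pos: [0.5128, -0.283, 0.1952]
orientation: [-0.161, -3.137, -0.0]
contact_force: [-0.3, -0.1, 0.3]
grip_width: 0.0225
gripper_force: 26.2
```

Request:
{"method": "carry_out", "body": {
  "moves": [
    [0, 0, 0.0005, 0, 0.01],
    [0, 0, 0.001, 0, 0.01],
    [0, 0, 0.0015, 0, 0.01],
    [0, 0, 0.002, 0, 0.01],
    [0, 0, 0.0025, 0, 0.01],
    [0, 0, 0.003, 0, 0.01],
    [0, 0, 0.003, 0, 0.01],
    [0, 0, 0.003, 0, 0.01]
  ]
}}

```text
clock: 27.25
tcp_pos: [0.5129, -0.2833, 0.1936]
orientation: [0.162, 3.137, 0.001]
contact_force: [-3.7, 3.0, 13.8]
grip_width: 0.0221
gripper_force: 27.9
```

```bash
cat > chalk.py <<'E'
from h import *
o=r.get_obs();T=cv2.Rodrigues(o["orientation"])[0];p=o["tcp_pos"];print(o["clock"],p,o["grip_width"],o["contact_force"].round(1))
C=cam("wrist");im=r.grab_frame("wrist");cv2.imwrite("pics/w%d.png"%(o["clock"]*100),im[:,:,::-1])
h=cv2.cvtColor(im,cv2.COLOR_RGB2HSV);m=cv2.inRange(h,(92,90,30),(120,255,255))
O=T.T@(-C[1].T@C[2]-p)
for c in cv2.findContours(m,0,2)[0]:
    if cv2.contourArea(c)>60:
        print(cv2.boundingRect(c),cv2.contourArea(c))
        for u in cv2.approxPolyDP(c,3,True)[:,0]:
            v=T.T@ray(C,u.astype(float))[1];print(u,h[u[1],u[0]],(O+v*((.0115*np.sign(v[1]))-O[1])/v[1]).round(4)[[0,2]],onz(C,u.astype(float),.028).round(3)[:2])
E
python3 chalk.py
```

```text
27.25 [ 0.51289579 -0.28326751  0.19361124] 0.022109280124975827 [-3.7  3.  13.8]
(253, 255, 54, 55) 2718.0
[254 255] [101 126 150] [0.0123 0.1714] [ 0.497 -0.293]
[253 308] [101 104  59] [-0.0068  0.1593] [ 0.523 -0.296]
[305 309] [101 132  83] [-0.014   0.1694] [ 0.526 -0.273]
[305 255] [101 122 150] [0.0097 0.1769] [ 0.499 -0.271]
```

Request:
{"method": "carry_out", "body": {
  "moves": [
    [0, 0, 0.0005, 0, 0.01],
    [0, 0, 0.001, 0, 0.01],
    [0, 0, 0.0015, 0, 0.01],
    [0, 0, 0.002, 0, 0.01],
    [0, 0, 0.002, 0, 0.01],
    [0, 0, 0.002, 0, 0.01],
    [0, 0, 0.002, 0, 0.01],
    [0, 0, 0.002, 0, 0.01]
  ]
}}

```text
clock: 28.1
tcp_pos: [0.5137, -0.2839, 0.1929]
orientation: [0.162, 3.134, -0.001]
contact_force: [-4.3, 1.7, 23.0]
grip_width: 0.0222
gripper_force: 29.4
```

```bash
python3 chalk.py
```

```text
28.1 [ 0.5136916  -0.28385352  0.19291618] 0.022155321588161046 [-4.3  1.7 23. ]
(253, 255, 54, 56) 2732.5
[254 255] [101 119 150] [0.0124 0.1709] [ 0.498 -0.293]
[254 310] [102 106  48] [-0.0107  0.1635] [ 0.525 -0.297]
[305 310] [101  99  49] [-0.0147  0.1697] [ 0.527 -0.274]
[305 255] [101 114 150] [0.0095 0.1773] [ 0.5   -0.272]
```

Request:
{"method": "carry_out", "body": {
  "moves": [
    [0, 0, -0.001, 0, 0.015],
    [0, 0, -0.0015, 0, 0.0195],
    [0, 0, -0.0015, 0, 0.0205],
    [0, 0, -0.0015, 0, 0.0212],
    [0, 0, -0.0015, 0, 0.0217],
    [0, 0, -0.0015, 0, 0.022],
    [0, 0, -0.0015, 0, 0.0223],
    [0, 0, -0.0015, 0, 0.0226]
  ]
}}

```text
clock: 28.95
tcp_pos: [0.5136, -0.2837, 0.1932]
orientation: [0.162, 3.134, -0.002]
contact_force: [-0.7, -0.5, 10.6]
grip_width: 0.0229
gripper_force: 13.3
```

```bash
python3 chalk.py
```

```text
28.95 [ 0.51362    -0.28367024  0.19315151] 0.022896043318960824 [-0.7 -0.5 10.6]
(253, 255, 54, 56) 2799.5
[254 255] [101 120 149] [0.0126 0.1705] [ 0.498 -0.293]
[253 309] [102 121  82] [-0.0068  0.1584] [ 0.524 -0.297]
[306 310] [103  99  49] [-0.0115  0.1647] [ 0.527 -0.274]
[305 255] [101 115 149] [0.0093 0.1776] [ 0.5   -0.272]
```

Request:
{"method": "carry_out", "body": {
  "moves": [
    [0, 0, 0.0005, 0, 0.0228],
    [0, 0, 0.001, 0, 0.0229],
    [0, 0, 0.001, 0, 0.023],
    [0, 0, 0.001, 0, 0.0231],
    [0, 0, 0.001, 0, 0.0232],
    [0, 0, 0.001, 0, 0.0233],
    [0, 0, 0.001, 0, 0.0235],
    [0, 0, 0.001, 0, 0.0237]
  ]
}}

```text
clock: 29.8
tcp_pos: [0.5127, -0.283, 0.1906]
orientation: [-0.161, -3.137, -0.0]
contact_force: [0.6, 0.2, 0.3]
grip_width: 0.024
gripper_force: 0.0
```

```bash
python3 chalk.py
```

```text
29.8 [ 0.51269484 -0.2829964   0.19057975] 0.023961025817046976 [0.6 0.2 0.3]
(253, 264, 55, 68) 3387.5
[257 264] [109 116  46] [-0.0005  0.1883] [ 0.5   -0.291]
[253 287] [101 108  59] [0.0018 0.1617] [ 0.51  -0.294]
[255 331] [100 136 163] [-0.0235  0.1662] [ 0.532 -0.296]
[305 331] [100  98 140] [-0.0238  0.1666] [ 0.535 -0.274]
[307 287] [100 103  57] [0.0014 0.1624] [ 0.513 -0.271]
[303 265] [107 142  45] [-0.0009  0.188 ] [ 0.502 -0.272]
```

Request:
{"method": "carry_out", "body": {
  "moves": [
    [0, 0, 0, 0, 0.026],
    [0, 0, 0, 0, 0.03],
    [0, 0, 0, 0, 0.036],
    [0, 0, -0.002, 0, 0.04],
    [0, 0, -0.01, 0, 0.04],
    [0, 0, -0.03, 0, 0.04],
    [0, 0, -0.06, 0, 0.04],
    [0, 0, -0.1, 0, 0.04]
  ]
}}

```text
clock: 30.65
tcp_pos: [0.5122, -0.2827, 0.291]
orientation: [-0.161, -3.135, -0.001]
contact_force: [0.1, 0.2, 0.6]
grip_width: 0.04
gripper_force: 0.0
```

Request:
{"method": "carry_out", "body": {
  "moves": [
    [0, 0, -0.03, 0, 0.04],
    [0, 0, -0.06, 0, 0.04],
    [0, 0, -0.08, 0, 0.04],
    [0, 0, -0.1, 0, 0.04],
    [0, 0, -0.11, 0, 0.04],
    [0, 0, -0.11, 0, 0.04],
    [0, 0, -0.11, 0, 0.04],
    [0, 0, -0.11, 0, 0.04]
  ]
}}

```text
clock: 31.45
tcp_pos: [0.5125, -0.2827, 0.3995]
orientation: [-0.161, -3.135, -0.001]
contact_force: [-0.2, 0.2, -0.2]
grip_width: 0.0397
gripper_force: 0.0
```

```bash
cp pics/w10.png /dev/null
python3 - <<'E'
from h import *
o=r.get_obs();C=cam("wrist");im=r.grab_frame("wrist");cv2.imwrite("pics/w99.png",im[:,:,::-1]);S=cam("side");si=r.grab_frame("side")
print(o["clock"],o["tcp_pos"],o["contact_force"].round(1))
for n,a,K in(("w",im,C),("s",si,S)):
    h=cv2.cvtColor(a,cv2.COLOR_RGB2HSV);m=cv2.inRange(h,(92,90,30),(120,255,255))
    for c in cv2.findContours(m,0,2)[0]:
        if cv2.contourArea(c)>15:
            M=cv2.moments(c);u=np.array([M["m10"],M["m01"]])/M["m00"];print(n,cv2.boundingRect(c),cv2.contourArea(c),onz(K,u,.02)[:2].round(3))
            if n=="w": print([(u.tolist(),h[u[1],u[0]].tolist(),onz(K,u.astype(float),.028).round(4)[:2].tolist(),onz(K,u.astype(float),.005).round(4)[:2].tolist()) for u in cv2.approxPolyDP(c,3,True)[:,0]])
# bright top face only
h=cv2.cvtColor(im,cv2.COLOR_RGB2HSV);m=cv2.inRange(h,(95,90,110),(115,255,255));c=max(cv2.findContours(m,0,2)[0],key=cv2.contourArea)
G=np.array([onz(C,q.astype(float),.028)[:2] for q in c[:,0]],np.float32);print("top",cv2.boundingRect(c),cv2.minAreaRect(G))
lid=cv2.inRange(cv2.cvtColor(si,cv2.COLOR_RGB2HSV),(17,50,120),(26,130,255));print("lid px",[ (cv2.boundingRect(c),[onz(S,q,.005)[:2].round(3).tolist() for q in cv2.boxPoints(cv2.minAreaRect(c))]) for c in cv2.findContours(lid[100:300,200:400],0,2,offset=(200,100))[0] if cv2.contourArea(c)>300])
E
```

```text
31.45 [ 0.51247236 -0.28274218  0.39949415] [-0.2  0.2 -0.2]
w (281, 243, 28, 28) 433.5 [ 0.598 -0.276]
[([290, 243], [106, 117, 37], [0.5785, -0.2784], [0.5881, -0.2786]), ([281, 261], [100, 130, 157], [0.5984, -0.29], [0.6094, -0.2911]), ([297, 270], [100, 133, 159], [0.6109, -0.2738], [0.6227, -0.2737]), ([308, 255], [101, 94, 108], [0.5943, -0.2604], [0.605, -0.2594])]
w (269, 179, 22, 25) 503.5 [ 0.523 -0.284]
[([269, 179], [108, 142, 43], [0.5073, -0.2929], [0.5121, -0.2941]), ([269, 203], [100, 118, 169], [0.5322, -0.2957], [0.5387, -0.2971]), ([289, 203], [100, 118, 168], [0.5343, -0.2753], [0.541, -0.2753]), ([290, 179], [108, 134, 42], [0.5095, -0.2719], [0.5145, -0.2717])]
s (462, 323, 10, 15) 46.0 [ 0.915 -0.454]
s (409, 301, 21, 19) 250.5 [ 0.813 -0.371]
s (309, 294, 8, 10) 60.5 [ 0.522 -0.281]
s (334, 289, 9, 9) 46.0 [ 0.6   -0.276]
top (269, 182, 22, 22) ((0.5223920345306396, -0.2838355004787445), (0.021514343097805977, 0.021970026195049286), 84.09806060791016)
lid px [((265, 205, 37, 38), [[0.438, 0.068], [0.565, 0.085], [0.563, -0.04], [0.442, -0.055]])]
```

The chalk stands flat in the tray: its top face measures about 22×22 mm at (0.522, −0.284). The stub has not moved and the lid is flat. Handing in.

```bash
python3 -c "
from bench import r
print(r.hand_in())"
```

```text
the job is handed in; nothing more can be done
None
```

I handed the job in at about 31.5 s: the lid lies flat on the counter, pull up, and the chalk stands face up in the tray beside the worn piece, which has not moved; the verdict was not shown to me.

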